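Return a cabin key through the tipping flap and hold its lever down

ROBOT

A 7-joint arm with a two-finger parallel gripper is mounted at the origin on the work surface. World frame = base frame: x ahead of the robot, y to its left, z up, the work surface at z = 0. Lengths are in m, angles in rad, forces in N, time in s.
With the tool pointing down it reaches from about 0.4 to 0.925 m from the base axis. Payload 4.1 kg.
Tool frame: the origin (TCP) lies midway between the tips of the shut fingers; the grasp point (between the pads) lies 19 mm behind it (bot.pinch_z is the distance from the TCP to the grasp point, in m); z points along the fingers, y is the line along which they close (so a half turn about z gives the same grasp; the last joint's range is limited). The gripper opens to 85 mm and grips with 20 to 120 N. Pads are 22 mm wide; open, the fingers measure 114 mm over their backs; the gripper's body (76 mm by 85 mm) begins 54 mm behind the grasp point. The pads swing forward as they close: fully open they stand 13 mm farther back than shut.
Start: joints at [-1.354, 0.398, 0.045, 1.537, -0.019, 1.207, -0.051], TCP at [0.202, 0.618, 0.231] pointing down, gripper open.
Joint ranges: [-2.82, 2.82], [-0.49, 2.23], [-1.37, 1.46], [0, 2.46], [-1.36, 4.5], [0.23, 2], [-2.94, 2.94]. Speed limits (rad/s): [2.57, 2.57, 3.14, 3.14, 3.14, 3.14, 3.14].

INTERFACE

Orientations are given as [roll, pitch, yaw] about the fixed x, y, z axes, in that order (R = Rz(yaw) Ry(pitch) Rx(roll)).
In Python, from station import bot, grab_frame, camera_model gives the robot as it stands.
- The arm moves only by the tool carry_out, never from a script. Its arguments are lists of equal length, an entry for each row: "xyz": the shift along the tool's x, y, z in m, a list of three; "rot": the turn, a rotation vector about the tool's x, y, z in units of 6 degrees (1.0 is 6 degrees), a list of three. A call has 1 to 20 rows; each row is the pose to reach, as a shift and turn from the pose commanded when the call began, along the tool's axes at that moment; what a row does not reach only later rows make up. A row lasts 1/12 s, in which the tool goes at most 41.7 mm and 7.16 degrees, less where a joint would pass 70% of its speed; a pose out of reach is approached as far as the arm can. A call with a gripper value outside its range is refused whole. "hand" is the opening, from -1 (shut) to 1 (fully open), set as the call begins (left out, the last holds). The fingers move at their own pace and stop on an object; "force" is the grip in N (left out, the last holds). Time passes only in rows, so rows that repeat a pose let the fingers close. It gives the time, the measured TCP pose, the force, the opening and the grip force at its end, in the units of the state.
- bot.read_state(): the state, without advancing time (a new reading comes with each control period).
- grab_frame(name): name is "side" or "top" or "wrist"; returns (picture, depth): 480x640x3 uint8, red, green, blue; 480x640 float32, m along the optical axis (not along the pixel's ray), 0 where there is no reading.
- camera_model(name): a dict with "fovy" (degrees; the focal length in pixels is half the picture's height over the tangent of half this angle, whatever the lens; pixels are square), "cx", "cy" (the principal point, pixels), "extrinsics" (4x4, takes a point from camera to world coordinates); the wrist camera has in their place "hand_eye" (4x4, takes a point from camera to tool coordinates, whose origin is the TCP and whose axes are the flange's). Camera axes: x right, y down, z forward; pixel columns grow to the right and rows downward; lengths in m; the calibration is good to about 2 mm. A picture is of the moment at which its call begins: read the wrist's pose just before it. camera_model takes no time and is no camera call.
- bot.finish_job(): hands the job in; it is judged then, once.
The state is a dict: "time": time; "q": joint angles; "dq": joint speeds; "tau": joint torques, N m; "eef_pos": TCP position; "tcp_rot": TCP orientation; "force": force on the tool from outside, world axes, zero at the start; "torque": the same for the moment, N m; "finger_gap": opening from 0.0 (shut) to 1.0 (fully open); "finger_force": force on a finger pad.
Only numpy, scipy, OpenCV 4.12 (cv2) and the standard library are available. Lean on these libraries where they do the work, as an engineer would, in place of code of your own. Each camera call takes 0.05 s, during which the arm holds its last target. There are 200 camera calls.

TASK

Lay the cabin key with the rectangular wooden fob on the brass flap of the key return, let go of it, then press the lever on the front of the key return down with the fingers, past its first two clicks to the third, so that the flap tips and the key slides into the tin bin. The lever springs back if released: finish while still holding it down at the third click, with the key in the bin. Leave the other cabin key and everything else on the counter where they are.

Things in the scene. Friction and masses are not known exactly. Their poses are not given: they have to be found in the camera images.
- barkey: the key to return: iron key fixed in a rectangular wooden fob, one loose piece, 110 g, lying flat. Fob 60 (x) x 30 (y) x 20 (z) mm; origin at the centre of the fob's underside, z up. The iron shank, 8 mm thick, runs along +x, 10 mm above the underside, to x = 78 mm; its bit reaches y = 18 mm. Centre of mass near x = 13 mm: it rests on the fob alone. Grip the fob across its 30 mm width.
- roundkey: the other cabin key, to be left alone: the same iron key in a round wooden fob of 52 mm diameter, 20 mm thick; origin at the centre of the fob's underside, shank along +x to x = +73 mm. The two keys may change places.
- unit: the key return, fixed: a brass housing 100 (x) x 64 (y) x 122 (z) mm; origin at the centre of its underside, z up. Its front face, with the lever, looks along its -x, roughly to the robot; flap and bin are on its +y side. It is turned a little about z. The flap's free edge, 153 mm up, is its highest point.
- flap: brass plate 120 (x) x 80 (y) x 4 mm on the housing's +y side; origin on the hinge line at the level of its top face, 130 mm above the counter; y runs along the plate (2 to 82 mm) to the free edge, z normal to it. A lip 8 mm high runs along the hinge (y 2 to 6 mm). At rest it slopes 16 degrees up to the free edge; fobs do not slide. The lever tips the free edge down, by 1.22 rad at the third click.
- flap_mid (a point): centre of the flap's top face, with the flap's axes; lay the fob here, its length along the flap's x (either way round) and its underside on the plate. The flap is sprung: more than about 4 N down on it tips it and moves the lever.
- bin: the tin bin, fixed under the flap: open box 180 (x) x 160 (y) x 70 (z) mm, walls 4 mm; origin at the centre of its underside, axes as the housing's
- paddle: the lever's paddle, a flat square wooden plate 44 x 44 x 12 mm in front of the housing, that slides straight down; origin at the centre of its top face, z up. Its near edge to the housing is 28 mm from the front face.
- paddle_top (a point): centre of the paddle's flat top: press here straight down with the closed fingertips; 128 mm above the counter when up, 83 mm at the third click
- lever (a joint): how far the lever is pressed down, m: 0 up, clicks (detents) at 0.015, 0.030 and 0.045, end stop at 0.0475. A spring pushes it back up all the way, 7 N at the top, 12 N at the third click; each click adds or takes up to 2.5 N. It does not latch. The flap tips with it: 0.41 rad at the first click, 0.81 rad at the second (a fob may still stay put), 1.22 rad at the third.
- bell: cast iron counter bell, 84 mm across, 62 mm high; origin at the centre of its underside; leave alone
- magnifier: magnifier lying flat: lens ring 86 mm across, 10 mm thick, origin at the centre of the ring's underside, handle along -x to x = -163 mm; leave alone
- cashbox: red tin cashbox 154 x 224 x 84 mm with a handle up to 106 mm; origin at the centre of its underside; leave alone
- mug: white mug, 80 mm across, 95 mm high, handle at its +y; origin at the centre of its underside; leave alone
- penpot: copper pen pot, 72 mm across, 100 mm high, pens up to 155 mm; origin at the centre of its underside; leave alone
Not all that is in view belongs to the job. Several things look just like the unit: the one meant starts farthest to the robot's right.

How it is judged:
By the outcome, as a careful person would: the job done as asked, in the order asked, and still so for the second after the job is handed in, while the arm keeps its last pose, push and grip.
It also fails if it takes over 58 s, if anything falls off the work surface, if the arm or the gripper's body presses on something with over 40 N, if the wrist force passes 120 N, or if a joint passes its speed limit or range.

## Working session

There is one attempt and no reset: what is moved stays moved. The work goes in short steps, Python scripts to look and compute and a tool call to move; the robot and the scene stay as the last step left them, time stands still between calls to the robot, and variables do not carry over. Pictures are saved under pics/ and viewed, at most 10 in all, crops included, and the job is handed in when it is done.

Besides the shell and the picture viewer there is one more tool, called after "Emit:" by a JSON object that holds its "api" and its "payload". carry_out: Moves the arm, as the interface text tells. Its arguments: {"type":"object","properties":{"xyz":{"type":"array"},"rot":{"type":"array"},"hand":{"type":"number"},"force":{"type":"number"}},"required":["xyz","rot"]}

```bash
mkdir -p pics; ls; cat > h.py <<'E'
import numpy as np, cv2
from station import bot, grab_frame, camera_model
from scipy.spatial.transform import Rotation as R
def snap(n):
    s=bot.read_state(); p,d=grab_frame(n); m=camera_model(n)
    f=240/np.tan(np.radians(m['fovy'])/2)
    if 'extrinsics' in m: T=np.array(m['extrinsics'])
    else:
        W=np.eye(4); W[:3,3]=s['eef_pos']; W[:3,:3]=rot(s); T=W@np.array(m['hand_eye'])
    v,u=np.mgrid[:480,:640]
    P=np.stack([(u-m['cx'])/f*d,(v-m['cy'])/f*d,d],-1)@T[:3,:3].T+T[:3,3]
    P[d==0]=np.nan
    return p,P,T
def rot(s):
    r=np.array(s['tcp_rot']); return r if r.shape==(3,3) else R.from_euler('xyz',r).as_matrix()
def save(n,p): cv2.imwrite('pics/'+n,p[...,::-1])
E
python3 - <<'E'
from h import *
s=bot.read_state(); print(s, bot.pinch_z)
for n in('top','side'):
    p,P,T=snap(n); save(n+'1.png',p); np.save(n+'1.npy',P); print(n,T.round(3), {k:v for k,v in camera_model(n).items() if k!='extrinsics'})
E
```

```text
pics
{'time': 0.0, 'q': array([-1.35401977,  0.39919501,  0.04501132,  1.53790581, -0.01870021,
        1.2069133 , -0.05070346]), 'dq': array([-1.94316030e-03,  4.18856099e-04,  3.52787073e-04, -1.41592843e-03,
       -1.73744614e-05,  4.06175569e-04, -2.01025288e-03]), 'tau': array([ 4.23465863e-04, -4.75125253e+01,  1.36509005e+00, -2.54215747e+01,
        1.17486194e-02,  9.53068928e-03,  2.99540147e-06]), 'eef_pos': array([0.2016254 , 0.61725089, 0.23024959]), 'tcp_rot': array([-3.13959653e+00,  1.28891879e-04,  2.82594511e+00]), 'force': array([-0.49138678,  0.13263716, -0.18169314]), 'torque': array([-0.02166754, -0.01441859, -0.02178077]), 'finger_force': 0.0, 'finger_gap': 0.9987614441711895} 0.0187
top [[-0.016 -0.994  0.111  0.474]
 [-1.     0.016  0.     0.013]
 [-0.002 -0.111 -0.994  1.173]
 [ 0.     0.     0.     1.   ]] {'fovy': 55.639719117924095, 'cx': 324.15671770455606, 'cy': 235.02755886997627}
side [[ 0.983 -0.137  0.122  0.443]
 [-0.184 -0.734  0.654 -0.793]
 [ 0.    -0.665 -0.746  1.048]
 [ 0.     0.     0.     1.   ]] {'fovy': 50.64552450014147, 'cx': 321.54800955271924, 'cy': 244.08994792851774}
```

View pics/top1.png

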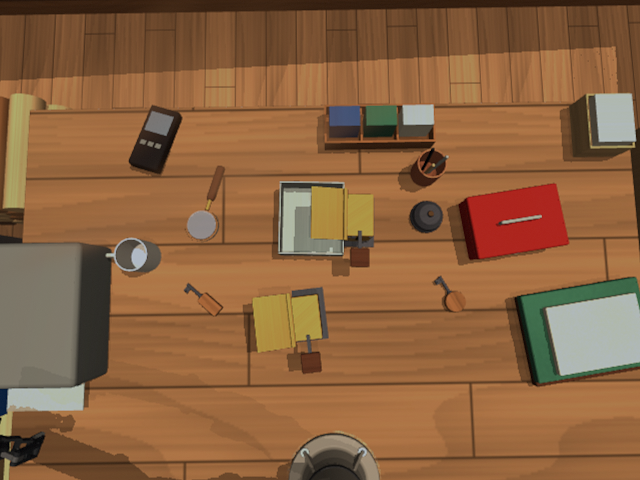

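View pics/side1.png

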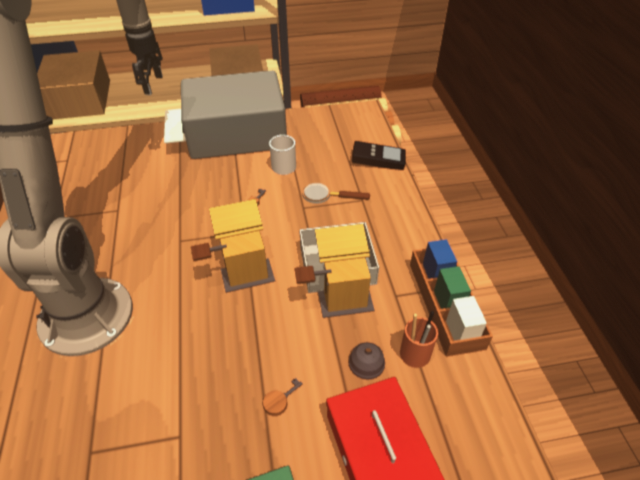

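The top view shows the real unit (with bin) with its flap at (328,213) and paddle at (360,257). The rectangular-fob key is at (208,302), the round key at (454,300), and a look-alike unit at (290,320). A grey box stands on the left at (50,315).

```bash
cat > m.py <<'E'
from h import *
P=np.load('top1.npy'); Q=np.load('side1.npy')
p=cv2.imread('pics/top1.png').astype(int)
def box(a,u0,u1,v0,v1,z0,z1):
    X=a[v0:v1,u0:u1].reshape(-1,3); return X[(X[:,2]>z0)&(X[:,2]<z1)]
def rect(X,name):
    r=cv2.minAreaRect((X[:,:2]*1000).astype(np.float32)); print(name,len(X),np.round(r[0],1),np.round(r[1],1),round(r[2],1),'z',np.percentile(X[:,2],[5,50,95]).round(4))
print('table',np.nanmedian(P[280:300,340:420,2]),'greybox',np.nanmax(P[260:370,0:100,2]))
rect(box(P,180,230,275,320,.013,.03),'fob'); rect(box(P,180,230,275,320,.004,.03),'key')
rect(box(P,345,375,243,270,.11,.14),'paddle')
rect(box(P,346,376,190,237,.11,.127),'housing')
F=box(P,305,346,180,245,.12,.165); rect(F,'flap')
A=np.c_[F[:,:2],np.ones(len(F))]; c=np.linalg.lstsq(A,F[:,2],rcond=None)[0]; print('plane',c, np.degrees(np.arctan(np.hypot(*c[:2]))), np.degrees(np.arctan2(c[1],c[0])))
rect(box(P,270,350,170,262,.05,.08),'bin rim')
rect(box(P,240,330,280,380,.1,.17),'decoy')
B=box(P,270,350,170,262,.06,.075);print(B.min(0),B.max(0))
for n,(u0,u1,v0,v1) in dict(bell=(405,447,195,235),mug=(105,165,235,275),mag=(180,230,160,245)).items():
    X=box(P,u0,u1,v0,v1,.006,.2);print(n,X.min(0).round(3),X.max(0).round(3))
E
python3 m.py
```

```text
table 0.00033007014871078155 greybox 0.16782157750142868
fob 351 [447.  321.9] [106.6  30.5] 49.4 z [0.0138 0.0194 0.0233]
key 480 [450.4 320.7] [123.3 111.2] 89.1 z [0.0043 0.0179 0.023 ]
paddle 388 [542.9 -68.5] [41.6 55.7] 88.5 z [0.1243 0.128  0.1311]
housing 1112 [638.6 -70.3] [ 63.9 103.5] 88.7 z [0.1192 0.1225 0.1257]
flap 1789 [639.    3.3] [ 78.3 120.4] 89.0 z [0.1327 0.1421 0.1527]
plane [0.00927319 0.2528314  0.13582631] 14.197980418165308 87.8994838301914
bin rim 547 [640.7  37.3] [173.7 181.2] 88.3 z [0.0525 0.069  0.0731]
decoy 3767 [366.6  95.3] [181.5 146.1] 5.5 z [0.1201 0.1325 0.1508]
[ 0.54958757 -0.04454008  0.06009342] [0.73079063 0.12630871 0.07488067]
bell [ 0.607 -0.301  0.006] [ 0.705 -0.197  0.064]
mug [0.511 0.43  0.006] [0.605 0.57  0.1  ]
mag [0.593 0.263 0.006] [0.808 0.386 0.023]
```

```bash
cat > k.py <<'E'
from h import *
def fob(p,P,c,rad=.08):
    hsv=cv2.cvtColor(p,cv2.COLOR_RGB2HSV)
    near=np.linalg.norm(P[...,:2]-c,axis=-1)<rad
    m=near&(P[...,2]>.012)&(P[...,2]<.028)
    dark=(hsv[...,2]<90)|(hsv[...,1]<110)
    f=(m&~dark).astype(np.uint8)
    f=cv2.morphologyEx(f,cv2.MORPH_OPEN,np.ones((3,3),np.uint8))
    n,l,st,_=cv2.connectedComponentsWithStats(f); k=1+st[1:,4].argmax()
    X=P[l==k]; r=cv2.minAreaRect((X[:,:2]*1000).astype(np.float32))
    I=P[m&dark]
    ctr=np.array(r[0])/1000; b=cv2.boxPoints(r)/1000
    e=[b[1]-b[0],b[2]-b[1]]; a=max(e,key=np.linalg.norm); a=a/np.linalg.norm(a)
    sh=(I[:,:2].mean(0)-ctr); a=a if a@sh>0 else -a
    print('fob',ctr.round(4),np.round(r[1],1),'shank yaw deg',np.degrees(np.arctan2(a[1],a[0])).round(1),'n',len(X),len(I),'z',np.median(X[:,2]).round(4))
    return ctr,a
if __name__=='__main__':
    for n in('top','side'):
        p=cv2.imread(f'pics/{n}1.png')[...,::-1].copy(); fob(p,np.load(n+'1.npy'),[.447,.322])
E
python3 k.py
cat > go.py <<'E'
from h import *
import sys
def need(pos,Rt):
    s=bot.read_state(); M=rot(s)
    d=M.T@(np.array(pos)-s['eef_pos']); r=R.from_matrix(M.T@Rt).as_rotvec()/np.radians(6)
    print('xyz',d.round(4),'rot',r.round(3),'| at',s['eef_pos'].round(4),s['tcp_rot'].round(4),'t',s['time'])
def down(yawdeg,tiltdeg=0): return R.from_euler('xyz',[np.pi+np.radians(tiltdeg),0,np.radians(yawdeg)]).as_matrix()
E
python3 -c "
from go import *
need([.445,.320,.20],down(225))"
```

```text
fob [0.4325 0.3044] [60.6 30. ] shank yaw deg 48.3 n 280 70 z 0.02
fob [0.4418 0.327 ] [12.8  9.2] shank yaw deg 86.0 n 12 6 z 0.0179
xyz [-0.3236 -0.207   0.0308] rot [-1.5000e-02 -8.0000e-03 -1.0515e+01] | at [0.2017 0.6173 0.2304] [-3.1399e+00  1.0000e-04  2.8258e+00] t 0.1
```

Emit:
{"api": "carry_out", "payload": {"xyz": [[-0.022, -0.016, 0], [-0.044, -0.032, 0], [-0.067, -0.048, 0], [-0.09, -0.064, 0], [-0.113, -0.08, 0], [-0.136, -0.097, 0], [-0.158, -0.113, 0], [-0.181, -0.129, 0], [-0.204, -0.145, 0], [-0.226, -0.161, 0], [-0.249, -0.177, 0], [-0.271, -0.193, 0.01], [-0.294, -0.21, 0.02], [-0.3166, -0.2257, 0.03], [-0.3166, -0.2257, 0.05], [-0.3166, -0.2257, 0.06], [-0.3166, -0.2257, 0.06], [-0.3166, -0.2257, 0.06]], "rot": [[0, 0, -0.8], [0, 0, -1.6], [0, 0, -2.4], [0, 0, -3.2], [0, 0, -4], [0, 0, -4.8], [0, 0, -5.6], [0, 0, -6.4], [0, 0, -7.2], [0, 0, -8], [0, 0, -8.8], [0, 0, -9.6], [0, 0, -10.4], [0, 0, -11.06], [0, 0, -11.06], [0, 0, -11.06], [0, 0, -11.06], [0, 0, -11.06]], "hand": 0.5}}

```text
time: 1.6
eef_pos: [0.4316, 0.3059, 0.1708]
tcp_rot: [3.141, -0.001, -2.297]
force: [-1.1, 0.4, 0.0]
finger_gap: 0.756
finger_force: 0.0
```

```bash
python3 - <<'E'
from go import *; from k import fob
p,P,T=snap('wrist'); save('w1.png',p)
c,a=fob(p,P,[.4325,.3044])
s=bot.read_state(); print(s['q'].round(2),s['finger_gap'],s['force'])
y=np.degrees(np.arctan2(a[1],a[0]))+180
need([*c,.003],down(y)); need([.4325,.3044,.003],down(228.3))
E
```

```text
fob [0.4314 0.3066] [59.4 30. ] shank yaw deg 48.8 n 2685 404 z 0.0192
[-0.76  0.24  0.07  1.9  -0.02  1.01  1.74] 0.7479025834311663 [0.13555418 0.32745358 0.5324958 ]
xyz [0.0004 0.0005 0.1687] rot [ 0.005  0.005 -0.075] | at [0.4321 0.3064 0.1717] [ 3.141e+00  5.000e-04 -2.297e+00] t 1.65
xyz [ 0.0013 -0.0017  0.1687] rot [0.005 0.005 0.016] | at [0.4321 0.3064 0.1717] [ 3.141e+00  5.000e-04 -2.297e+00] t 1.65
```

View pics/w1.png

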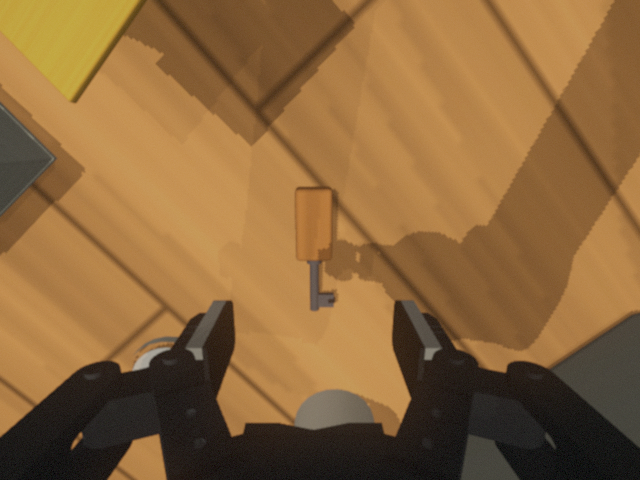

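Fob at (313,223) with the shank toward the bottom of the image. The wrist measurement agrees with the top camera, so I descend and grip.

Emit:
{"api": "carry_out", "payload": {"xyz": [[-0.002, 0, 0.03], [-0.004, 0, 0.06], [-0.0055, 0, 0.09], [-0.0055, 0, 0.12], [-0.0055, 0, 0.14], [-0.0055, 0, 0.155], [-0.0055, 0, 0.165], [-0.0055, 0, 0.1707], [-0.0055, 0, 0.1707], [-0.0055, 0, 0.1707], [-0.0055, 0, 0.1707]], "rot": [[0, 0, -0.05], [0, 0, -0.05], [0, 0, -0.05], [0, 0, -0.05], [0, 0, -0.05], [0, 0, -0.05], [0, 0, -0.05], [0, 0, -0.05], [0, 0, -0.05], [0, 0, -0.05], [0, 0, -0.05]]}}

```text
time: 2.57
eef_pos: [0.4373, 0.3101, 0.0018]
tcp_rot: [-3.141, 0.003, -2.294]
force: [0.8, 0.3, -0.1]
finger_gap: 0.754
finger_force: 0.0
```

Emit:
{"api": "carry_out", "payload": {"xyz": [[0, 0, 0], [0, 0, 0], [0, 0, 0], [0, 0, 0], [0, 0, 0], [0, 0, 0], [0, 0, 0], [0, 0, 0], [0, 0, 0], [0, 0, 0]], "rot": [[0, 0, 0], [0, 0, 0], [0, 0, 0], [0, 0, 0], [0, 0, 0], [0, 0, 0], [0, 0, 0], [0, 0, 0], [0, 0, 0], [0, 0, 0]], "hand": -1, "force": 45}}

```text
time: 3.4
eef_pos: [0.437, 0.3097, 0.0015]
tcp_rot: [-3.141, 0.002, -2.294]
force: [-0.4, -0.5, 5.7]
finger_gap: 0.345
finger_force: 46.2
```

Emit:
{"api": "carry_out", "payload": {"xyz": [[0, 0, -0.01], [0, 0, -0.03], [0, 0, -0.07], [0, 0, -0.11], [0, 0, -0.15], [0, 0, -0.19], [0, 0, -0.22], [0, 0, -0.23], [0, 0, -0.23]], "rot": [[0, 0, 0], [0, 0, 0], [0, 0, 0], [0, 0, 0], [0, 0, 0], [0, 0, 0], [0, 0, 0], [0, 0, 0], [0, 0, 0]]}}

```text
time: 4.15
eef_pos: [0.4377, 0.3101, 0.234]
tcp_rot: [-3.141, 0.006, -2.294]
force: [0.9, 0.1, -0.7]
finger_gap: 0.343
finger_force: 45.4
```

```bash
python3 - <<'E'
from go import *
p,P,T=snap('wrist'); save('w2.png',p)
s=bot.read_state(); print(s['finger_gap'],s['finger_force'],s['force'])
need([.645,-.02,.25],down(178.5)); need([.645,-.02,.25],down(178.5,16)); print(down(178.5,16))
E
```

```text
0.3432830932390816 45.394277572631836 [-1.11611338  1.22320113 -1.49956892]
xyz [ 0.1087 -0.3742 -0.0188] rot [6.000e-03 1.500e-02 8.344e+00] | at [0.4365 0.3091 0.2313] [-3.1414e+00  1.7000e-03 -2.2940e+00] t 4.2
xyz [ 0.1087 -0.3742 -0.0188] rot [2.5   1.18  8.287] | at [0.4365 0.3091 0.2313] [-3.1414e+00  1.7000e-03 -2.2940e+00] t 4.2
[[-0.99965732  0.0251629  -0.00721534]
 [ 0.02617695  0.9609323  -0.2755429 ]
 [ 0.         -0.27563736 -0.9612617 ]]
```

View pics/w2.png

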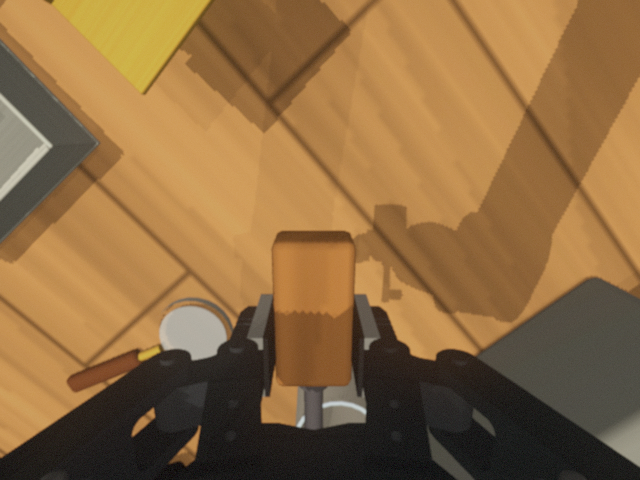

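```bash
python3 - <<'E'
from go import *
need([.645,-.0173,.2206],down(178.5,-16)); print(down(178.5,-16)[:,2])
E
```

```text
xyz [ 0.1068 -0.3724  0.0106] rot [-2.489 -1.15   8.291] | at [0.4365 0.3091 0.2313] [-3.1414e+00  1.7000e-03 -2.2940e+00] t 4.2
[ 0.00721534  0.2755429  -0.9612617 ]
```

Emit:
{"api": "carry_out", "payload": {"xyz": [[0.004, -0.013, 0], [0.01, -0.035, -0.005], [0.018, -0.062, -0.005], [0.026, -0.091, -0.005], [0.034, -0.12, -0.005], [0.043, -0.149, -0.005], [0.051, -0.178, -0.005], [0.059, -0.207, -0.005], [0.067, -0.235, -0.005], [0.076, -0.264, -0.005], [0.084, -0.293, -0.005], [0.092, -0.322, 0], [0.099, -0.345, 0.005], [0.104, -0.362, 0.01], [0.1068, -0.3724, 0.0106], [0.1068, -0.3724, 0.0106], [0.1068, -0.3724, 0.0106], [0.1068, -0.3724, 0.0106]], "rot": [[-0.1, -0.05, 0.33], [-0.25, -0.12, 0.83], [-0.42, -0.2, 1.4], [-0.6, -0.28, 2], [-0.8, -0.37, 2.67], [-1, -0.46, 3.33], [-1.2, -0.55, 4], [-1.4, -0.65, 4.66], [-1.58, -0.73, 5.26], [-1.76, -0.81, 5.86], [-1.95, -0.9, 6.5], [-2.13, -0.98, 7.1], [-2.3, -1.06, 7.66], [-2.4, -1.11, 8], [-2.489, -1.15, 8.291], [-2.489, -1.15, 8.291], [-2.489, -1.15, 8.291], [-2.489, -1.15, 8.291]]}}

```text
time: 5.7
eef_pos: [0.6443, -0.0156, 0.2195]
tcp_rot: [2.862, -0.003, 3.118]
force: [-0.2, 0.7, -0.1]
finger_gap: 0.337
finger_force: 45.4
```

```bash
python3 - <<'E'
from go import *
p,P,T=snap('wrist'); save('w3.png',p)
s=bot.read_state(); M=rot(s); t=s['eef_pos']; print(t,s['tcp_rot'],s['finger_force'],s['finger_gap'],s['q'].round(2))
L=(P-t)@M   # tool coords
hsv=cv2.cvtColor(p,cv2.COLOR_RGB2HSV)
k=(abs(L[...,1])<.02)&(abs(L[...,0])<.06)&(L[...,2]<.01)&(L[...,2]>-.03)&(hsv[...,1]>120)
X=L[k]; print('fob in tool',len(X),np.percentile(X,[2,50,98],axis=0).round(4))
f=(hsv[...,0]>22)&(hsv[...,0]<34)&(hsv[...,1]>130)&(P[...,2]>.126)&(P[...,2]<.165)&(P[...,1]>-.045)
F=P[f]; print(len(F))
c=np.linalg.lstsq(np.c_[F[:,:2],np.ones(len(F))],F[:,2],rcond=None)[0]; print(c,F.min(0),F.max(0))
E
```

```text
[ 0.64442106 -0.01516532  0.21993417] [ 2.86203290e+00 -1.75573758e-03  3.11841234e+00] 45.387171506881714 0.33762280171569603 [-0.17  0.44  0.38  1.57 -0.46  1.24  1.89]
fob in tool 12802 [[-0.0214 -0.0146 -0.0228]
 [ 0.0104 -0.0002 -0.0172]
 [ 0.0358  0.0144 -0.0058]]
1065
[0.08615285 0.2018974  0.08618481] [ 0.57866909 -0.03696852  0.12635106] [0.67901453 0.0431534  0.15300785]
```

View pics/w3.png

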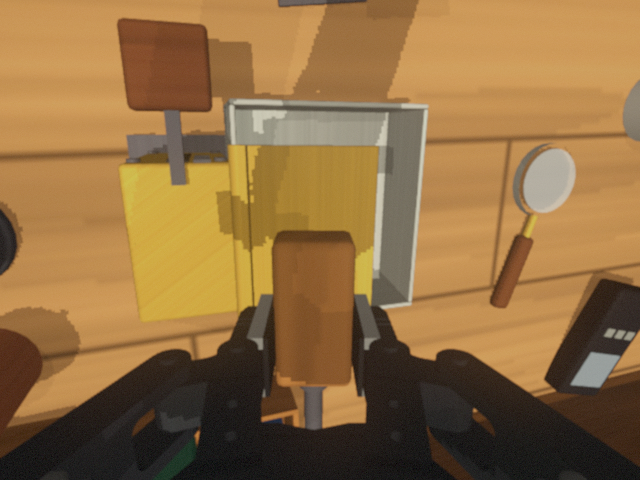

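The wrist view shows the fob held level over the flap, its length parallel to the flap's edge. The flap spans columns 250–375, from row 146 down. I check the flap plane in tool coordinates before lowering.

Emit:
{"api": "carry_out", "payload": {"xyz": [[0, -0.0015, 0.015], [0, -0.0015, 0.03], [0, -0.0015, 0.045], [0, -0.0015, 0.055], [0, -0.0015, 0.06], [0, -0.0015, 0.06], [0, -0.0015, 0.06]], "rot": [[0, 0, 0], [0, 0, 0], [0, 0, 0], [0, 0, 0], [0, 0, 0], [0, 0, 0], [0, 0, 0]]}}

```text
time: 6.33
eef_pos: [0.6455, -0.0019, 0.1624]
tcp_rot: [2.863, -0.0, 3.116]
force: [-0.6, -1.0, 0.1]
finger_gap: 0.34
finger_force: 45.4
```

```bash
cat > pl.py <<'E'
from go import *
p,P,T=snap('wrist')
S=[bot.read_state()]; s=S[0]; M=rot(s); t=s['eef_pos']; L=(P-t)@M
print(t.round(4),s['tcp_rot'].round(3),s['force'].round(2),s['time'])
x=L.reshape(-1,3); hs=cv2.cvtColor(p,cv2.COLOR_RGB2HSV).reshape(-1,3)
f=(abs(x[:,1])<.034)&(x[:,0]>.04)&(x[:,0]<.075)&(x[:,2]>-.01)&(x[:,2]<.05)&(hs[:,0]>20)&(hs[:,0]<35)
F=x[f]; print(len(F),'z pct',np.percentile(F[:,2],[5,50,95]).round(4))
c=np.linalg.lstsq(np.c_[F[:,:2],np.ones(len(F))],F[:,2],rcond=None)[0]; print('plane tool',c.round(4))
g=(abs(x[:,1])<.013)&(x[:,0]<.032)&(x[:,0]>-.015)&(x[:,2]<0)&(x[:,2]>-.03)
G=x[g];c=np.linalg.lstsq(np.c_[G[:,:2],np.ones(len(G))],G[:,2],rcond=None)[0]; print('fobtop',len(G),c.round(4),np.median(G[:,2]).round(4))
save('pl.png',p)
E
python3 pl.py; python3 pl.py|head -1
```

```text
[ 0.6458 -0.0024  0.1629] [2.863 0.    3.116] [-0.5   0.04 -0.58] 6.3833
1086 z pct [0.022  0.0231 0.0241]
plane tool [ 0.005  -0.0013  0.0228]
fobtop 8211 [-0.0037 -0.0067 -0.017 ] -0.0171
[ 0.6459 -0.0026  0.163 ] [2.864e+00 1.000e-03 3.115e+00] [-0.07  0.08 -0.51] 6.4333
```

Emit:
{"api": "carry_out", "payload": {"xyz": [[0, 0.001, 0.005], [0, 0.001, 0.01], [0, 0.001, 0.014], [0, 0.001, 0.017], [0, 0.001, 0.0185], [0, 0.001, 0.0185], [0, 0.001, 0.0185]], "rot": [[0, 0, 0], [0, 0, 0], [0, 0, 0], [0, 0, 0], [0, 0, 0], [0, 0, 0], [0, 0, 0]]}}

```text
time: 7.02
eef_pos: [0.6454, 0.0037, 0.1443]
tcp_rot: [2.863, -0.001, 3.115]
force: [0.3, 0.3, -1.3]
finger_gap: 0.338
finger_force: 45.4
```

```bash
python3 pl.py
```

```text
[0.6455 0.0036 0.1445] [ 2.863e+00 -1.000e-03  3.115e+00] [ 0.68  0.33 -0.64] 7.0667
1487 z pct [0.0027 0.0038 0.0048]
plane tool [-0.0009 -0.0036  0.0039]
fobtop 8239 [-0.0027 -0.0045 -0.0174] -0.0174
```

Emit:
{"api": "carry_out", "payload": {"xyz": [[0, 0, 0.0006], [0, 0, 0.0006], [0, 0, 0.0006], [0, 0, 0.0006], [0, 0, 0.0006], [0, 0, 0.0006]], "rot": [[0, 0, 0], [0, 0, 0], [0, 0, 0], [0, 0, 0], [0, 0, 0], [0, 0, 0]], "hand": -0.1}}

```text
time: 7.57
eef_pos: [0.6455, 0.0039, 0.1439]
tcp_rot: [2.863, -0.001, 3.115]
force: [0.2, 0.9, 0.7]
finger_gap: 0.45
finger_force: 0.0
```

Emit:
{"api": "carry_out", "payload": {"xyz": [[0, 0, -0.003], [0, 0, -0.008], [0, 0, -0.015], [0, 0, -0.025], [0, 0, -0.04], [0, 0, -0.06], [0, 0, -0.08], [0, 0, -0.1], [0, 0, -0.11], [0, 0, -0.11]], "rot": [[0, 0, 0], [0, 0, 0], [0, 0, 0], [0, 0, 0], [0, 0, 0], [0, 0, 0], [0, 0, 0], [0, 0, 0], [0, 0, 0], [0, 0, 0]]}}

```text
time: 8.4
eef_pos: [0.6463, -0.0281, 0.2532]
tcp_rot: [2.864, 0.005, 3.114]
force: [1.0, -0.4, 0.1]
finger_gap: 0.449
finger_force: 0.0
```

```bash
python3 - <<'E'
from go import *
p,P,T=snap('wrist'); save('w4.png',p)
print(bot.read_state()['finger_gap'])
hs=cv2.cvtColor(p,cv2.COLOR_RGB2HSV)
# paddle top from wrist depth
m=(P[...,2]>.118)&(P[...,2]<.138)&(P[...,0]<.565)&(P[...,0]>.5)&(P[...,1]<-.02)&(P[...,1]>-.12)
X=P[m]; print('paddle',len(X)); 
if len(X): print(np.round(cv2.minAreaRect((X[:,:2]*1000).astype(np.float32)),1) if 0 else cv2.minAreaRect((X[:,:2]*1000).astype(np.float32)),np.median(X[:,2]),X.min(0),X.max(0))
need([.536,-.069,.25],down(178.5)); need([.536,-.069,.15],down(178.5))
E
```

```text
0.44881843466810845
paddle 5821
((540.1019287109375, -66.0195541381836), (44.01313781738281, 49.01438903808594), 88.40332794189453) 0.1272521710492464 [ 0.51526347 -0.08845533  0.11830363] [ 0.56462491 -0.04370868  0.1301536 ]
xyz [ 0.1082 -0.0434 -0.0114] rot [ 2.654  0.019 -0.006] | at [ 0.6454 -0.0271  0.2511] [2.8637e+00 1.9000e-03 3.1145e+00] t 8.45
xyz [ 0.1084 -0.0708  0.0847] rot [ 2.654  0.019 -0.006] | at [ 0.6454 -0.0271  0.2511] [2.8637e+00 1.9000e-03 3.1145e+00] t 8.45
```

View pics/w4.png

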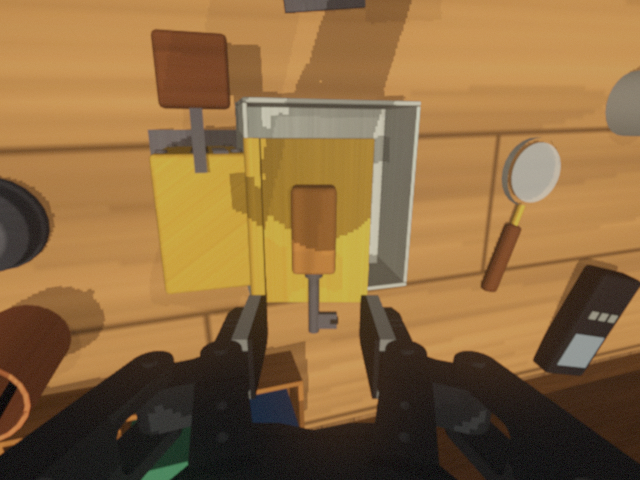

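The key lies on the flap (fob 293–335, 185–273), released. The paddle is at (191,68). Now I shut the fingers and go above the paddle.

Emit:
{"api": "carry_out", "payload": {"xyz": [[0.01, -0.004, -0.005], [0.03, -0.011, -0.0114], [0.055, -0.021, -0.0114], [0.08, -0.031, -0.0114], [0.1, -0.039, -0.0114], [0.1085, -0.0415, -0.0114], [0.1085, -0.049, 0.015], [0.1085, -0.058, 0.045], [0.1085, -0.066, 0.0746], [0.1085, -0.066, 0.0746], [0.1085, -0.066, 0.0746], [0.1085, -0.066, 0.0746]], "rot": [[0.3, 0, 0], [0.8, 0, 0], [1.4, 0, 0], [2, 0.01, 0], [2.4, 0.02, 0], [2.654, 0.02, 0], [2.654, 0.02, 0], [2.654, 0.02, 0], [2.654, 0.02, 0], [2.654, 0.02, 0], [2.654, 0.02, 0], [2.654, 0.02, 0]], "hand": -1}}

```text
time: 9.45
eef_pos: [0.5357, -0.0664, 0.1607]
tcp_rot: [3.141, -0.002, 3.116]
force: [-0.9, -0.8, 1.1]
finger_gap: 0.002
finger_force: 0.0
```

```bash
python3 - <<'E'
from go import *
s=bot.read_state(); print(s['finger_gap'],s['force'].round(2))
need([.536,-.067,.128],down(178.5)); need([.536,-.067,.083],down(178.5))
E
```

```text
0.0018811490506349135 [-0.92 -0.84  1.08]
xyz [-0.0004 -0.0006  0.0327] rot [ 0.001 -0.021  0.005] | at [ 0.5357 -0.0664  0.1607] [ 3.1415e+00 -2.2000e-03  3.1160e+00] t 9.45
xyz [-0.0005 -0.0006  0.0777] rot [ 0.001 -0.021  0.005] | at [ 0.5357 -0.0664  0.1607] [ 3.1415e+00 -2.2000e-03  3.1160e+00] t 9.45
```

Emit:
{"api": "carry_out", "payload": {"xyz": [[0, 0, 0.015], [0, 0, 0.027], [0, 0, 0.033], [0, 0, 0.037], [0, 0, 0.041], [0, 0, 0.045], [0, 0, 0.049], [0, 0, 0.053], [0, 0, 0.057], [0, 0, 0.061], [0, 0, 0.065], [0, 0, 0.069], [0, 0, 0.073], [0, 0, 0.076], [0, 0, 0.078], [0, 0, 0.078], [0, 0, 0.078], [0, 0, 0.078], [0, 0, 0.078]], "rot": [[0, 0, 0], [0, 0, 0], [0, 0, 0], [0, 0, 0], [0, 0, 0], [0, 0, 0], [0, 0, 0], [0, 0, 0], [0, 0, 0], [0, 0, 0], [0, 0, 0], [0, 0, 0], [0, 0, 0], [0, 0, 0], [0, 0, 0], [0, 0, 0], [0, 0, 0], [0, 0, 0], [0, 0, 0]]}}

```text
time: 11.03
eef_pos: [0.5354, -0.0663, 0.0838]
tcp_rot: [3.14, -0.002, 3.116]
force: [-3.5, 1.4, 10.7]
finger_gap: 0.005
finger_force: 5.4
```

```bash
python3 - <<'E'
from go import *
p,P,T=snap('side'); save('s2.png',cv2.resize(p[170:340,180:440],None,fx=3,fy=3))
s=bot.read_state(); print(s['eef_pos'],s['force'],s['time'])
E
```

```text
[ 0.53544939 -0.06629749  0.08378398] [-4.09499914  1.22667733 10.73082826] 11.0833
```

View pics/s2.png

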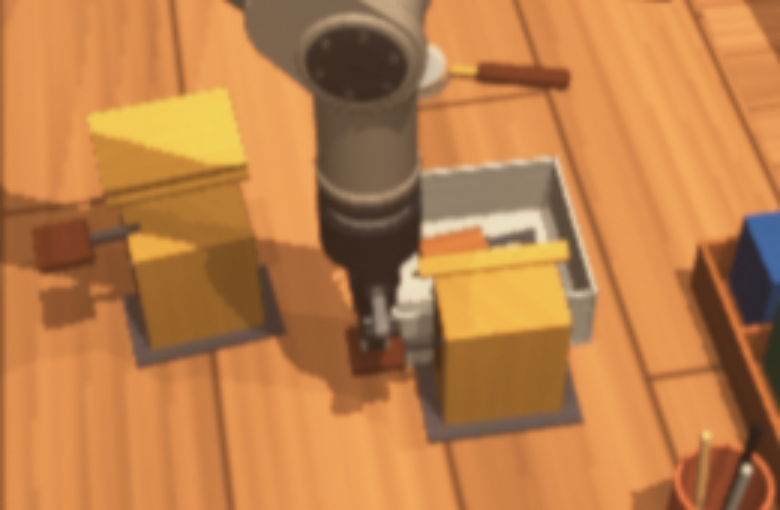

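The side crop shows the flap tipped and the key lying in the bin at (470,243). I nudge the lever to the exact third-click depth and check the key's height.

Emit:
{"api": "carry_out", "payload": {"xyz": [[0, 0, 0.001], [0, 0, 0.001], [0, 0, 0.001], [0, 0, 0.001], [0, 0, 0.001], [0, 0, 0.001]], "rot": [[0, 0, 0], [0, 0, 0], [0, 0, 0], [0, 0, 0], [0, 0, 0], [0, 0, 0]]}}

```text
time: 11.58
eef_pos: [0.5354, -0.0663, 0.0829]
tcp_rot: [3.14, -0.002, 3.116]
force: [-3.3, 1.9, 11.6]
finger_gap: 0.002
finger_force: 5.9
```

```bash
python3 - <<'E'
from go import *
p,P,T=snap('side'); hs=cv2.cvtColor(p,cv2.COLOR_RGB2HSV)
m=np.zeros((480,640),bool); m[242:257,318:365]=1
b=m&(hs[...,0]<16)&(hs[...,1]>140); X=P[b]; print('fob',len(X),np.percentile(X,[5,50,95],axis=0).round(3))
p,P,T=snap('top'); save('t2.png',cv2.resize(p[160:290,240:410],None,fx=4,fy=4))
for i in range(3):
    grab_frame('wrist'); s=bot.read_state(); print(s['eef_pos'].round(4),s['force'].round(1),s['time'])
E
```

```text
fob 142 [[0.603 0.066 0.019]
 [0.631 0.077 0.023]
 [0.656 0.089 0.026]]
[ 0.5354 -0.0663  0.0829] [-3.8  1.3 11.5] 11.7333
[ 0.5354 -0.0663  0.0829] [-4.5  0.1 11.7] 11.7833
[ 0.5354 -0.0663  0.0829] [-4.5  1.1 11.7] 11.8333
```

View pics/t2.png

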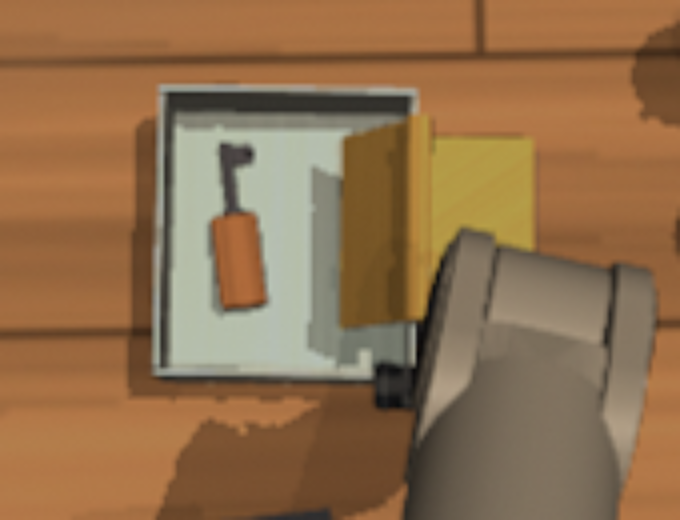

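The key lies flat in the bin (fob at (240,260)), and the lever is held at 0.045 with about 12 N, as expected at the third click.

```bash
python3 -c "
from station import bot; print(bot.finish_job())"
```

```text
the job is handed in; nothing more can be done
None
```

The cabin key with the rectangular fob is in the tin bin, the lever is still held down at its third click, and the job was handed in at about 12 s; no verdict came back.

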